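# Click the mist valve round to its piped outlet and start the pump

### The job

Set the mist valve on the potting bench: with a fingertip, flick the lugs of its flat wheel anticlockwise (seen from above), click by click, until the raised rib on the wheel has clicked into place pointing at the one outlet that has a pipe, and do not run past it. Only then press the white button on the switch box fully down, and let it come back up. Push gently, and leave the pots, sprayer, dibber and cup standing or lying where they are.

Things in the scene. Friction and masses are not known exactly. Their poses are not given: they have to be found in the camera images.
- valve: Eight-way mist valve, fixed: grey drum 160 mm across, deck 64 mm above the bench. Origin: centre of its underside, on the wheel's axis; z up. Eight outlets round its side, 45 degrees apart, axes 33 mm high: the one along +x has a brass collar and a white pipe that turns down to the bench and ends 172 mm from the axis; the seven others end in black caps 113 mm from the axis.
- wheel (a joint): Turn of the black wheel on the valve, rad, growing anticlockwise from above; 0: rib at the piped outlet (valve's +x). Rests in clicks 0.785 rad apart; starts two to four clicks short: about -1.57, -2.36 or -3.14. A sprung detent: about 4 N sideways at a lug's end turns it; past half a click it springs on into the next click, short of that it springs back. It can turn past 0.
- wheel_top (a point): Point on the wheel's axis on its top face, 92 mm above the bench. A flat disc 80 mm across with eight straight lugs out to 68 mm from the axis, 45 degrees apart, each 10 mm wide with a round end. Disc and lugs are 18 mm high, 74 to 92 mm above the bench, 10 mm clear of the deck. At rest in a click each lug points at an outlet; one lies under the rib.
- rib_end (a point): Outer end of the metal rib that stands 7 mm high and 8 mm wide on the wheel's top face, running from the centre out along one lug; this point is on the wheel's top face, 65 mm from the axis, and turns with the wheel.
- pipe_outlet (a point): Where the piped outlet leaves the drum: 80 mm from the axis, 33 mm above the bench. Seen from above, the rib must point over this.
- switchbox: Grey pump switch box bolted to the bench, 90 x 80 x 45 mm high; origin at the centre of its underside. The button sits at the middle of its top.
- start (a joint): Travel of the round white start button, m: 0 up, 0.006 fully down (5 N); it springs back up by itself.
- start_top (a point): Centre of the button's top face (32 mm across), 67 mm above the bench when up; it is pressed straight down.
- pot_mid: Small terracotta pot with a seedling, loose, 54 mm across, about 95 mm high with its leaves, between the valve and the switch box; origin under its centre. To be left alone.
- pot_near: Terracotta pot with a seedling, loose, 66 mm across, about 105 mm high, nearer the robot; origin under its centre. To be left alone.
- pot_stack: Nested stack of empty black pots, loose, 80 mm across, 95 mm high; origin under its centre. To be left alone.
- sprayer: Clear round bottle, loose, 68 mm across, 170 mm high; origin under its centre. To be left alone.
- dibber: Wood-handled dibber, loose, 200 mm long, lying on the bench; origin under its middle. To be left alone.
- stake_cup: White plastic cup, loose, 72 mm across, 85 mm high; origin under its centre. To be left alone.
Not all that is in view belongs to the job. What is shaped like the switchbox but purple or red is not meant.

How it is judged:
By the outcome, as a careful person would: the job done as asked, in the order asked, and still so for the second after the job is handed in, with the robot touching nothing.
It also fails if it takes over 64 s, if anything falls off the work surface, if the arm or the gripper's body presses on something with over 40 N, if the wrist force passes 120 N, or if a joint passes its speed limit or range.

### The arm

A 6-joint arm with a two-finger parallel gripper is mounted at the origin on the work surface. World frame = base frame: x ahead of the robot, y to its left, z up, the work surface at z = 0. Lengths are in m, angles in degrees, forces in N, time in s.
With the tool pointing down it reaches from about 0.325 to 1 m from the base axis. Payload 5.1 kg.
Tool frame: the origin (TCP) lies midway between the tips of the shut fingers; the grasp point (between the pads) lies 19 mm behind it (ctrl.pinch_z is the distance from the TCP to the grasp point, in m); y points along the fingers, x is the direction in which the jaws open and shut, and the axes are right-handed (so a half turn about y gives the same grasp; the last joint's range is limited). The gripper opens to 85 mm and grips with 20 to 120 N. Pads are 22 mm wide; open, the fingers measure 114 mm over their backs; the gripper's body (76 mm by 85 mm) begins 54 mm behind the grasp point. The pads swing forward as they close: fully open they stand 13 mm farther back than shut.
Start: joints at [62.246, 7.093, 94.555, -0, 78.352, -4.733], TCP at [0.254, 0.598, 0.231] pointing down, gripper open.
Joint ranges: [-149.61, 149.61], [-58.7, 133.49], [1.44, 155.28], [-77.14, 257.14], [18.33, 153.61], [-166.67, 166.67]. Speed limits (degrees/s): [147.25, 147.25, 180, 180, 180, 180].

### API

Orientations are given as [roll, pitch, yaw] about the fixed x, y, z axes, in that order (R = Rz(yaw) Ry(pitch) Rx(roll)).
In Python, from bench import ctrl gives the robot as it stands. The module is installed in compiled form; this text tells all that it offers.
- The arm moves only by the tool jog_arm, never from a script. Its argument "plan" is a list of rows, each an object of numbers: "tx", "ty", "tz": the shift along the world's x, y, z in units of 50 mm (1.0 is 50 mm); "wx", "wy", "wz": the turn, a rotation vector about the world's x, y, z in units of 5 degrees (1.0 is 5 degrees); "hand": the finger opening in mm, from 0 to 85.4. A call has 1 to 10 rows; each row shifts and turns the pose as measured when the row begins; what a row does not reach is not made up. A row lasts 1/10 s, in which the tool goes at most 50 mm and 8.59 degrees, less where a joint would pass 70% of its speed; a pose out of reach is approached as far as the arm can. A call is refused whole if a number of a shift passes 1 or a number of a turn 1, either way. A call with a gripper value outside its range is refused whole. The fingers move at their own pace and stop on an object; "force" is the grip in N (left out, the last holds). Time passes only in rows, so rows that do not move let the fingers close. It gives the time, the measured TCP pose, the force and the opening at its end, in the units of the state.
- ctrl.observe(): the state, without advancing time (a new reading comes with each control period).
- ctrl.capture(name): name is "side" or "top" or "wrist"; returns (picture, depth): 420x560x3 uint8, red, green, blue; 420x560 float32, m along the optical axis (not along the pixel's ray), 0 where there is no reading.
- ctrl.camera_params(name): a dict with "vertical_fov" (degrees; the focal length in pixels is half the picture's height over the tangent of half this angle, whatever the lens; pixels are square), "cx", "cy" (the principal point, pixels), "D" ([k1, k2, p1, p2, k3] as OpenCV has them; the pictures are not rectified), "R" (3x3) and "t" (3): a world point X has camera coordinates R X + t. Camera axes: x right, y down, z forward; pixel columns grow to the right and rows downward; lengths in m; the calibration is good to about 2 mm. A picture is of the moment at which its call begins: read the wrist's pose just before it. camera_params takes no time and is no camera call; for the wrist camera it gives the pose at the moment of the call.
- ctrl.sign_off(): hands the job in, once; it reports no verdict.
Trained networks look in the newest picture that a camera, given by its name, has taken for a name from the list of things; names that differ only in an ending like _2 or _b are one class to them, and where a whole thing is asked for, a point or a joint stands for the part that bears it (a point fixed in the world has none). Each returns a list of dicts, best first, with "score" (0 to 1); they miss things now and then, are a little off and sometimes report something else, mostly with a low value. They report only what shows in the picture. A call takes as long as a camera call. They do not tell look-alikes from the thing itself.
- ctrl.recognise(camera, thing): "box" ([left, top, width, height] in pixels, round what is visible of it).
- ctrl.tip_of(camera, thing): "centre" ([column, row] in pixels: a listed point, or the origin of a listed thing).
The state is a dict: "clock": time; "joint_positions": joint angles; "qvel": joint speeds; "tau": joint torques, N m; "tcp_pos": TCP position; "eef_rot": TCP orientation; "wrist_force": force on the tool from outside, world axes, zero at the start; "wrist_torque": the same for the moment, N m; "gripper_width": finger opening in m.
Only numpy, scipy, OpenCV 4.12 (cv2) and the standard library are available. Lean on these libraries where they do the work, as an engineer would, in place of code of your own. Each camera call takes 0.05 s, during which the arm holds its last target. There are 200 camera calls.

## Working session

There is one attempt and no reset: what is moved stays moved. The work goes in short steps, Python scripts to look and compute and a tool call to move; the robot and the scene stay as the last step left them, time stands still between calls to the robot, and variables do not carry over. Pictures are saved under pics/ and viewed, about 8 in all and at most 12, crops included, and the job is handed in when it is done.

Besides the shell and the picture viewer there is one more tool, called after "Emit:" by a JSON object that holds its "method" and its "body", one argument or row to a line. jog_arm: Moves the arm, as the interface text tells. Its arguments: {"type":"object","properties":{"plan":{"type":"array"},"force":{"type":"number"}},"required":["plan"]}

```bash
mkdir -p pics
cat > h.py <<'E'
import numpy as np, cv2
from bench import ctrl
def K(c):
    p=ctrl.camera_params(c); f=210/np.tan(np.radians(p['vertical_fov'])/2)
    return p,np.array([[f,0,p['cx']],[0,f,p['cy']],[0,0,1.]]),np.array(p['D'],float)
def onz(c,px,z):
    p,k,D=K(c); R=np.array(p['R']);t=np.array(p['t'])
    u=cv2.undistortPoints(np.array([[px]],float),k,D)[0,0]
    d=R.T@np.array([u[0],u[1],1]); o=-R.T@t
    return o+d*(z-o[2])/d[2]
def proj(c,X):
    p,k,D=K(c); R=np.array(p['R'])
    return cv2.projectPoints(np.atleast_2d(np.array(X,float)),cv2.Rodrigues(R)[0],np.array(p['t'],float),k,D)[0][:,0]
def snap(c,n):
    im,d=ctrl.capture(c); cv2.imwrite(f'pics/{n}.png',im[:,:,::-1]); return im,d
E
python3 - <<'E'
from h import *
im,_=snap('top','top0'); im2,_=snap('side','side0')
cv2.imwrite('pics/both.png',cv2.resize(np.hstack([im,im2])[:,:,::-1],(800,300)))
for n,z in [('wheel_top',.092),('rib_end',.092),('pipe_outlet',.033),('start_top',.067),('switchbox',0),('valve',0),('pot_mid',0),('pot_near',0),('pot_stack',0),('sprayer',0),('dibber',0),('stake_cup',0)]:
  for c in ['top','side']:
    for r in ctrl.tip_of(c,n)[:3]: print(n,c,np.round(r['centre']),round(r['score'],2),onz(c,r['centre'],z).round(3))
print(ctrl.observe())
E
```

```text
wheel_top top [153. 227.] 0.73 [0.514 0.168 0.092]
wheel_top side [233. 150.] 0.65 [0.519 0.164 0.092]
rib_end top [177. 248.] 0.91 [0.467 0.113 0.092]
rib_end side [221. 162.] 0.71 [0.469 0.115 0.092]
pipe_outlet top [163. 189.] 0.75 [0.61  0.164 0.033]
pipe_outlet side [257. 160.] 0.72 [0.589 0.178 0.033]
start_top top [172. 228.] 0.63 [0.513 0.133 0.067]
start_top top [150. 332.] 0.59 [0.285 0.178 0.067]
start_top top [426. 144.] 0.53 [ 0.692 -0.453  0.067]
start_top side [342. 154.] 0.66 [0.796 0.057 0.067]
start_top side [278. 242.] 0.55 [ 0.489 -0.197  0.067]
start_top side [442. 296.] 0.55 [ 0.7   -0.454  0.067]
switchbox top [324. 244.] 0.95 [ 0.473 -0.215  0.   ]
switchbox top [215. 118.] 0.91 [0.795 0.045 0.   ]
switchbox top [156. 330.] 0.76 [0.282 0.186 0.   ]
switchbox side [436. 322.] 0.93 [ 0.7   -0.462  0.   ]
switchbox side [342. 180.] 0.87 [0.787 0.034 0.   ]
switchbox side [148. 201.] 0.75 [0.27  0.161 0.   ]
valve top [170. 230.] 0.6 [0.517 0.156 0.   ]
valve side [237. 180.] 0.83 [0.518 0.154 0.   ]
valve side [274. 269.] 0.39 [ 0.476 -0.205  0.   ]
pot_mid top [
[... 751 characters left out ...]
15.] 0.89 [ 0.708 -0.107  0.   ]
{'clock': 1.3, 'joint_positions': array([ 6.22456382e+01,  7.09514976e+00,  9.45531252e+01,  1.22878172e-04,
        7.83510883e+01, -4.73360871e+00]), 'qvel': array([-0.08484356, -0.17069585,  0.02772829, -0.01378975,  0.06069277,
        0.00462098]), 'tau': array([-2.88886740e-04, -4.23587537e+01, -3.65756142e+01, -3.28260990e-05,
        4.79350074e-04, -1.07867456e-05]), 'tcp_pos': array([0.25423253, 0.59822857, 0.23132206]), 'eef_rot': array([-8.99999326e+01, -6.44474006e-04,  6.69792221e+01]), 'wrist_force': array([-1.10451588, -0.17179055,  0.16911218]), 'wrist_torque': array([0.07134638, 0.02190621, 0.01645675]), 'gripper_width': 0.08551424700923016}
```

View pics/top0.png

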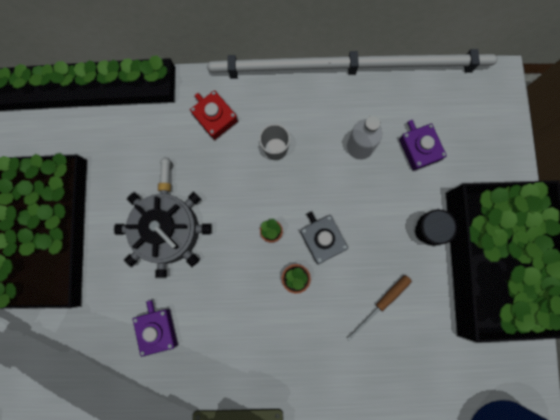

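View pics/side0.png

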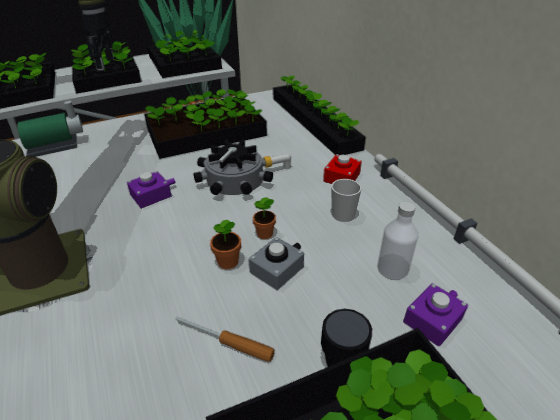

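Candidates for the switch box: red (214,114), purple (154,333), purple (424,146) and grey (324,238) in the top view. The grey one fits the description, with its button at about (325,239). The rib runs from (153,227) to (177,248), and the pipe leaves upward at (165,185). Next I'll shut the fingers and move near the valve for a closer look.

Emit:
{"method": "jog_arm", "body": {
  "plan": [
    {"tx": 0.4, "ty": -0.8, "tz": 0.3, "hand": 0},
    {"tx": 0.4, "ty": -0.8, "tz": 0.3, "hand": 0},
    {"tx": 0.4, "ty": -0.8, "tz": 0.3, "hand": 0},
    {"tx": 0.4, "ty": -0.8, "tz": 0.3, "hand": 0},
    {"tx": 0.4, "ty": -0.8, "tz": 0.3, "hand": 0},
    {"tx": 0.4, "ty": -0.8, "tz": 0.3, "hand": 0},
    {"tx": 0.4, "ty": -0.8, "tz": 0.3, "hand": 0},
    {"tx": 0.4, "ty": -0.8, "tz": 0.3, "hand": 0},
    {"tx": 0.4, "ty": -0.8, "tz": 0.3, "hand": 0},
    {"tx": 0.4, "ty": -0.8, "tz": 0.3, "hand": 0}
  ]
}}

```text
invalid input at $.plan[0]: expected keys tx, ty, tz, wx, wy, wz, hand
```

Run:
```python
from h import *
o=ctrl.observe(); print(o['tcp_pos'],o['eef_rot'],o['clock'])
p=ctrl.camera_params('wrist'); R=np.array(p['R']); print('cam',-R.T@np.array(p['t']),R[2])
im,d=snap('wrist','w0')
for n,z in [('wheel_top',.092),('rib_end',.092),('pipe_outlet',.033),('valve',0),('start_top',.067),('pot_mid',0)]:
    for r in ctrl.tip_of('wrist',n)[:2]: print(n,np.round(r['centre']),round(r['score'],2),onz('wrist',r['centre'],z).round(4))
```

```text
[0.25423253 0.59822857 0.23132206] [-8.99999326e+01 -6.44474006e-04  6.69792221e+01] 1.3
cam [0.17993559 0.62821403 0.37406335] [ 0.28544396 -0.12128819 -0.95068971]
valve [107. 418.] 0.88 [0.5167 0.1684 0.    ]
```

View pics/w0.png

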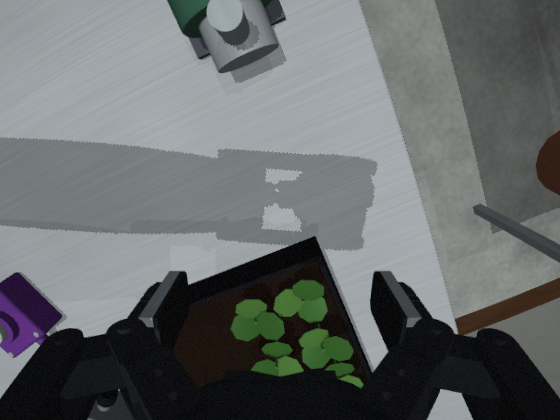

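Emit:
{"method": "jog_arm", "body": {
  "plan": [
    {"tx": 0.5, "ty": -0.8, "tz": 0.2, "wx": 0, "wy": 0, "wz": 0, "hand": 0},
    {"tx": 0.5, "ty": -0.8, "tz": 0.2, "wx": 0, "wy": 0, "wz": 0, "hand": 0},
    {"tx": 0.5, "ty": -0.8, "tz": 0.2, "wx": 0, "wy": 0, "wz": 0, "hand": 0},
    {"tx": 0.5, "ty": -0.8, "tz": 0.2, "wx": 0, "wy": 0, "wz": 0, "hand": 0},
    {"tx": 0.5, "ty": -0.8, "tz": 0.2, "wx": 0, "wy": 0, "wz": 0, "hand": 0},
    {"tx": 0.5, "ty": -0.8, "tz": 0.2, "wx": 0, "wy": 0, "wz": 0, "hand": 0},
    {"tx": 0.5, "ty": -0.8, "tz": 0.2, "wx": 0, "wy": 0, "wz": 0, "hand": 0},
    {"tx": 0.5, "ty": -0.8, "tz": 0.2, "wx": 0, "wy": 0, "wz": 0, "hand": 0},
    {"tx": 0.5, "ty": -0.8, "tz": 0.2, "wx": 0, "wy": 0, "wz": 0, "hand": 0},
    {"tx": 0, "ty": 0, "tz": 0, "wx": 0, "wy": 0, "wz": 0, "hand": 0}
  ]
}}

```text
clock: 2.65
tcp_pos: [0.4833, 0.2241, 0.3245]
eef_rot: [-90.3, -0.0, 67.3]
wrist_force: [0.6, 0.6, -0.4]
gripper_width: -0.0002
```

```bash
cat > look.py <<'E'
from h import *
import sys
o=ctrl.observe(); print(o['tcp_pos'],o['eef_rot'],o['clock'],o['gripper_width'],o['wrist_force'].round(1))
im,d=snap('wrist',sys.argv[1])
for n,z in [('wheel_top',.092),('rib_end',.092),('pipe_outlet',.033),('valve',0),('start_top',.067),('switchbox',0),('pot_mid',0)]:
    for r in ctrl.tip_of('wrist',n)[:2]: print(n,np.round(r['centre']),round(r['score'],2),onz('wrist',r['centre'],z).round(4))
E
python3 look.py w1
```

```text
[0.48333203 0.22411871 0.32452689] [-9.02714597e+01 -1.60009056e-02  6.72793016e+01] 2.65 -0.00016990418404841032 [ 0.6  0.6 -0.4]
wheel_top [247. 215.] 0.64 [0.5086 0.1703 0.092 ]
rib_end [199. 198.] 0.89 [0.4653 0.1264 0.092 ]
valve [254. 200.] 0.69 [0.5137 0.1714 0.    ]
start_top [180.  23.] 0.91 [0.2753 0.1885 0.067 ]
start_top [ 16. 276.] 0.53 [ 0.4702 -0.1968  0.067 ]
switchbox [192.  34.] 0.96 [0.2724 0.1856 0.    ]
switchbox [ 49. 262.] 0.93 [ 0.481  -0.1953  0.    ]
pot_mid [108. 250.] 0.82 [ 0.5014 -0.0832  0.    ]
```

View pics/w1.png

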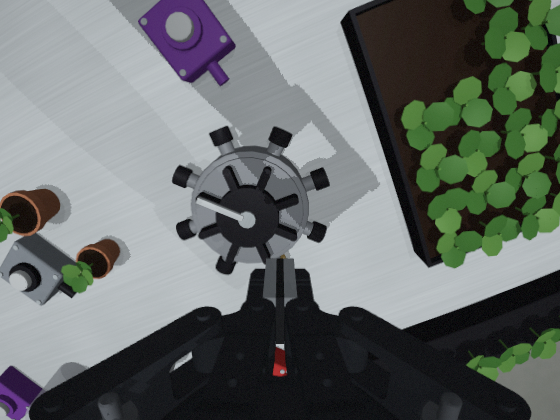

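The rib points at the cap at image left (183,177), and the pipe is hidden under the fingers at (270,260). I'll refine the axis and angles from depth.

```bash
cat > pc.py <<'E'
from h import *
from scipy.optimize import least_squares
def cloud(c):
    p,k,D=K(c); im,d=ctrl.capture(c)
    v,u=np.nonzero(d>0); n=cv2.undistortPoints(np.c_[u,v].astype(float)[:,None],k,D)[:,0]
    z=d[v,u]; X=np.c_[n*z[:,None],z]-np.array(p['t']); return X@np.array(p['R']),im[v,u],np.c_[u,v]
def circ(P,r,g):
    s=least_squares(lambda q:np.hypot(*(P-q).T)-r,g,loss='soft_l1',f_scale=.002); return s.x
def report(c,g=np.array([.513,.168])):
    X,I,uv=cloud(c); rr=np.hypot(*(X[:,:2]-g).T); z=X[:,2]
    # deck outline: farthest points at deck height per bearing
    m=(abs(z-.064)<.008)&(rr<.1); P=X[m,:2]; th=np.degrees(np.arctan2(*(P-g).T[::-1]))//6
    E=np.array([P[th==t][np.argsort(np.hypot(*(P[th==t]-g).T))[-2]] for t in np.unique(th) if (th==t).sum()>3])
    a=circ(E,.079,g); print(c,'axis from deck edge',a.round(4),'n',len(E))
    m=(abs(z-.092)<.006)&(rr<.075); print(' wheel z med',np.median(z[m]).round(4),'centroid',X[m,:2].mean(0).round(4))
    bri=I.astype(int).min(1)
    m=(z>.094)&(z<.104)&(rr<.072); d=X[m,:2]-a; R=np.hypot(*d.T); f=R>.025
    print(' rib n',f.sum(),'angle',np.degrees(np.arctan2(*d[f].mean(0)[::-1])).round(1),'rmax',R[f].max().round(3) if f.any() else '')
    d=X[:,:2]-a; R=np.hypot(*d.T); A=np.degrees(np.arctan2(d[:,1],d[:,0]))
    m=(R>.122)&(R<.165)&(z>.02)&(z<.055); print(' pipe n',m.sum(),'angle',np.median(A[m]).round(1))
    m=(R>.095)&(R<.114)&(z>.025)&(z<.055); 
    e=np.angle(np.exp(1j*8*np.radians(A[m])).mean())/8; print(' outlet phase mod45',np.degrees(e).round(1))
    m=(R>.045)&(R<.067)&(z>.084)&(z<.096); e=np.angle(np.exp(1j*8*np.radians(A[m])).mean())/8; print(' lug phase mod45',np.degrees(e).round(1))
    return a
if __name__=='__main__':
    for c in ['top','wrist','side']:
        try: report(c)
        except Exception as e: print(c,e)
E
python3 pc.py
```

```text
top axis from deck edge [0.5163 0.1628] n 59
 wheel z med 0.0928 centroid [0.5171 0.1641]
 rib n 292 angle -135.4 rmax 0.069
 pipe n 179 angle -2.2
 outlet phase mod45 -1.4
 lug phase mod45 -1.1
wrist axis from deck edge [0.5154 0.1651] n 57
 wheel z med 0.0921 centroid [0.5146 0.1676]
 rib n 251 angle -137.6 rmax 0.067
 pipe n 3 angle 170.4
 outlet phase mod45 -1.5
 lug phase mod45 -1.5
side axis from deck edge [0.5149 0.1647] n 36
 wheel z med 0.0914 centroid [0.5145 0.1597]
 rib n 36 angle -135.5 rmax 0.067
 pipe n 119 angle -4.5
 outlet phase mod45 -1.3
 lug phase mod45 -1.3
```

The estimates agree: axis at about (0.5155, 0.1645), pipe at about -1.5° and rib at about -136°, so the wheel is three clicks short. I'll flick the lug at about 88.5° towards -x with the shut fingertips. First I go over the gap behind it.

Emit:
{"method": "jog_arm", "body": {
  "plan": [
    {"tx": 0.25, "ty": 0.03, "tz": -0.7, "wx": 0, "wy": 0, "wz": 0.9, "hand": 0},
    {"tx": 0.25, "ty": 0.03, "tz": -0.7, "wx": 0, "wy": 0, "wz": 0.9, "hand": 0},
    {"tx": 0.25, "ty": 0.03, "tz": -0.7, "wx": 0, "wy": 0, "wz": 0.9, "hand": 0},
    {"tx": 0.25, "ty": 0.03, "tz": -0.7, "wx": 0, "wy": 0, "wz": 0.9, "hand": 0},
    {"tx": 0.2, "ty": 0.03, "tz": -0.7, "wx": 0, "wy": 0, "wz": 0.9, "hand": 0},
    {"tx": 0, "ty": 0, "tz": 0, "wx": 0, "wy": 0, "wz": 0, "hand": 0}
  ]
}}

```text
clock: 3.8
tcp_pos: [0.5412, 0.2393, 0.1448]
eef_rot: [-90.3, -0.3, 91.4]
wrist_force: [-0.9, 0.1, -0.8]
gripper_width: -0.0001
```

Run:
```python
from h import *
o=ctrl.observe(); print(o['tcp_pos'],o['eef_rot'])
im,d=snap('wrist','w2')
T=o['tcp_pos']
for q in ([.5155,.1645,.092],[.540,.232,.080],list(T)): print(proj('wrist',q).round())
```

```text
[0.54122585 0.23928015 0.14483847] [-90.34201441  -0.34507339  91.40873336]
[[165. 192.]]
[[269. 223.]]
[[281. 271.]]
```

View pics/w2.png

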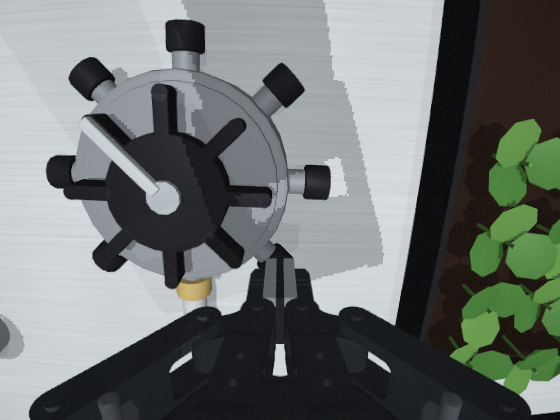

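The view shows the rib at (85,122) from the centre (160,197), and the brass collar and pipe at (194,290). The lug to push ends at (270,196). My entry point (269,223) is clear behind it, so I'll descend.

Emit:
{"method": "jog_arm", "body": {
  "plan": [
    {"tx": 0, "ty": -0.1, "tz": -0.4, "wx": 0, "wy": 0, "wz": -0.3, "hand": 0},
    {"tx": 0, "ty": -0.05, "tz": -0.4, "wx": 0, "wy": 0, "wz": -0.3, "hand": 0},
    {"tx": 0, "ty": 0, "tz": -0.4, "wx": 0, "wy": 0, "wz": 0, "hand": 0},
    {"tx": 0, "ty": 0, "tz": -0.05, "wx": 0, "wy": 0, "wz": 0, "hand": 0},
    {"tx": 0, "ty": 0, "tz": 0, "wx": 0, "wy": 0, "wz": 0, "hand": 0}
  ]
}}

```text
clock: 4.35
tcp_pos: [0.5481, 0.2357, 0.0978]
eef_rot: [-91.6, -0.8, 88.0]
wrist_force: [0.3, 0.8, 0.5]
gripper_width: 0.0001
```

Emit:
{"method": "jog_arm", "body": {
  "plan": [
    {"tx": -0.16, "ty": -0.08, "tz": 0, "wx": 0, "wy": 0.3, "wz": 0, "hand": 0},
    {"tx": 0, "ty": 0, "tz": -0.2, "wx": 0, "wy": 0, "wz": 0, "hand": 0},
    {"tx": 0, "ty": 0, "tz": -0.16, "wx": 0, "wy": 0, "wz": 0, "hand": 0},
    {"tx": 0, "ty": 0, "tz": 0, "wx": 0, "wy": 0, "wz": 0, "hand": 0}
  ]
}}

```text
clock: 4.75
tcp_pos: [0.5424, 0.2327, 0.085]
eef_rot: [-90.5, -0.9, 87.9]
wrist_force: [0.5, -0.4, 0.6]
gripper_width: -0.0001
```

Emit:
{"method": "jog_arm", "body": {
  "plan": [
    {"tx": 0, "ty": 0, "tz": -0.1, "wx": 0, "wy": 0, "wz": 0, "hand": 0},
    {"tx": -0.1, "ty": 0, "tz": 0, "wx": 0, "wy": 0, "wz": 0, "hand": 0},
    {"tx": -0.12, "ty": -0.01, "tz": 0, "wx": 0, "wy": 0, "wz": 0, "hand": 0},
    {"tx": -0.12, "ty": -0.01, "tz": 0, "wx": 0, "wy": 0, "wz": 0, "hand": 0},
    {"tx": -0.12, "ty": -0.02, "tz": 0, "wx": 0, "wy": 0, "wz": 0, "hand": 0},
    {"tx": -0.12, "ty": -0.02, "tz": 0, "wx": 0, "wy": 0, "wz": 0, "hand": 0}
  ]
}}

```text
clock: 5.35
tcp_pos: [0.5138, 0.2308, 0.0802]
eef_rot: [-90.8, -1.1, 87.9]
wrist_force: [1.0, -0.3, -0.6]
gripper_width: 0.0001
```

Emit:
{"method": "jog_arm", "body": {
  "plan": [
    {"tx": -0.12, "ty": -0.03, "tz": 0, "wx": 0, "wy": 0, "wz": 0, "hand": 0},
    {"tx": -0.12, "ty": -0.03, "tz": 0, "wx": 0, "wy": 0, "wz": 0, "hand": 0},
    {"tx": 0, "ty": 0, "tz": 0, "wx": 0, "wy": 0, "wz": 0, "hand": 0}
  ]
}}

```text
clock: 5.65
tcp_pos: [0.4979, 0.2265, 0.0796]
eef_rot: [-90.6, -1.0, 87.9]
wrist_force: [-0.2, -0.3, 0.4]
gripper_width: 0.0
```

```bash
python3 -c "
from pc import *
for c in ['top','wrist','side']:
    try: report(c)
    except Exception as e: print(c,e)
print(ctrl.observe()['wrist_force'])"
```

```text
top axis from deck edge [0.5164 0.1629] n 54
 wheel z med 0.0927 centroid [0.5158 0.1624]
 rib n 266 angle -75.1 rmax 0.067
 pipe n 181 angle -2.3
 outlet phase mod45 -1.5
 lug phase mod45 -1.6
wrist axis from deck edge [0.5154 0.165 ] n 37
 wheel z med 0.092 centroid [0.491  0.1641]
 rib n 2060 angle -126.5 rmax 0.076
 pipe n 0 angle nan
 outlet phase mod45 -2.2
 lug phase mod45 -3.0
side axis from deck edge [0.5148 0.1651] n 35
 wheel z med 0.0916 centroid [0.5127 0.163 ]
 rib n 62 angle 178.8 rmax 0.072
 pipe n 119 angle -4.6
 outlet phase mod45 -1.4
 lug phase mod45 -1.5
[ 0.33007508  0.10619775 -0.57592769]
  return _methods._mean(a, axis=axis, dtype=dtype,
  ret = ret.dtype.type(ret / rcount)
```

The push took under 1 N at the wrist, and the lugs are back in phase. I'll lift out, return over the entry point and check.

Emit:
{"method": "jog_arm", "body": {
  "plan": [
    {"tx": 0, "ty": 0, "tz": 0.5, "wx": 0, "wy": 0, "wz": 0, "hand": 0},
    {"tx": 0, "ty": 0.03, "tz": 0.5, "wx": 0, "wy": 0, "wz": 0, "hand": 0},
    {"tx": 0.4, "ty": 0.05, "tz": 0, "wx": 0, "wy": 0.1, "wz": 0, "hand": 0},
    {"tx": 0.4, "ty": 0.05, "tz": 0, "wx": 0, "wy": 0, "wz": 0, "hand": 0},
    {"tx": 0, "ty": 0, "tz": 0, "wx": 0, "wy": 0, "wz": 0, "hand": 0}
  ]
}}

```text
clock: 6.3
tcp_pos: [0.5404, 0.2334, 0.1323]
eef_rot: [-90.1, -1.0, 87.9]
wrist_force: [-0.2, -0.0, 0.1]
gripper_width: 0.0004
```

```bash
cat > rib.py <<'E'
from h import *
import sys
def rib():
    a=np.array([.5155,.1645])
    for c in ['top','wrist','side']:
        im,d=snap(c,sys.argv[1]+c)
        r=ctrl.tip_of(c,'rib_end')[:1]
        for q in r:
            X=onz(c,q['centre'],.092); v=X[:2]-a
            print(c,round(q['score'],2),'r',np.hypot(*v).round(3),'rib angle rel pipe',(np.degrees(np.arctan2(v[1],v[0]))+1.5).round(1))
o=ctrl.observe(); print(o['tcp_pos'].round(4),o['clock']); rib()
E
python3 rib.py a
```

```text
[0.5404 0.2334 0.1323] 6.3
top 0.74 r 0.067 rib angle rel pipe -83.5
wrist 0.89 r 0.064 rib angle rel pipe -89.2
side 0.93 r 0.069 rib angle rel pipe -96.2
```

One click done: the rib is at -90°. Second flick.

Emit:
{"method": "jog_arm", "body": {
  "plan": [
    {"tx": 0, "ty": 0, "tz": -0.3, "wx": 0, "wy": 0, "wz": 0, "hand": 0},
    {"tx": -0.05, "ty": 0, "tz": -0.25, "wx": 0, "wy": 0.1, "wz": 0, "hand": 0},
    {"tx": -0.05, "ty": 0, "tz": -0.25, "wx": 0, "wy": 0.1, "wz": 0, "hand": 0},
    {"tx": 0, "ty": 0, "tz": -0.2, "wx": 0, "wy": 0, "wz": 0, "hand": 0},
    {"tx": 0, "ty": 0, "tz": 0, "wx": 0, "wy": 0, "wz": 0, "hand": 0}
  ]
}}

```text
clock: 7.1
tcp_pos: [0.5327, 0.2331, 0.0774]
eef_rot: [-89.1, -0.9, 88.0]
wrist_force: [3.6, 0.4, -2.3]
gripper_width: 0.0003
```

Emit:
{"method": "jog_arm", "body": {
  "plan": [
    {"tx": -0.12, "ty": -0.01, "tz": 0.03, "wx": 0, "wy": -0.1, "wz": 0, "hand": 0},
    {"tx": -0.12, "ty": -0.01, "tz": 0.03, "wx": 0, "wy": -0.1, "wz": 0, "hand": 0},
    {"tx": -0.12, "ty": -0.02, "tz": 0, "wx": 0, "wy": 0, "wz": 0, "hand": 0},
    {"tx": -0.12, "ty": -0.02, "tz": 0, "wx": 0, "wy": 0, "wz": 0, "hand": 0},
    {"tx": -0.12, "ty": -0.03, "tz": 0, "wx": 0, "wy": 0, "wz": 0, "hand": 0},
    {"tx": -0.1, "ty": -0.03, "tz": 0, "wx": 0, "wy": 0, "wz": 0, "hand": 0},
    {"tx": 0, "ty": 0, "tz": 0, "wx": 0, "wy": 0, "wz": 0, "hand": 0}
  ]
}}

```text
clock: 7.8
tcp_pos: [0.4928, 0.2263, 0.0775]
eef_rot: [-89.8, -0.9, 88.0]
wrist_force: [0.0, 0.0, -0.0]
gripper_width: 0.0001
```

Emit:
{"method": "jog_arm", "body": {
  "plan": [
    {"tx": 0, "ty": 0, "tz": 0.5, "wx": 0, "wy": 0, "wz": 0, "hand": 0},
    {"tx": 0, "ty": 0.03, "tz": 0.5, "wx": 0, "wy": 0, "wz": 0, "hand": 0},
    {"tx": 0.4, "ty": 0.05, "tz": 0, "wx": 0, "wy": 0, "wz": 0, "hand": 0},
    {"tx": 0.4, "ty": 0.05, "tz": 0, "wx": 0, "wy": 0, "wz": 0, "hand": 0},
    {"tx": 0, "ty": 0, "tz": 0, "wx": 0, "wy": 0, "wz": 0, "hand": 0}
  ]
}}

```text
clock: 8.3
tcp_pos: [0.5319, 0.2323, 0.1292]
eef_rot: [-89.7, -0.8, 88.0]
wrist_force: [0.0, -0.1, -0.6]
gripper_width: -0.0
```

```bash
python3 rib.py b
```

```text
[0.5319 0.2323 0.1292] 8.3
top 0.97 r 0.07 rib angle rel pipe -52.0
wrist 0.79 r 0.065 rib angle rel pipe -44.7
side 0.8 r 0.065 rib angle rel pipe -54.7
```

The rib is at -45°, so one flick is left.

Emit:
{"method": "jog_arm", "body": {
  "plan": [
    {"tx": 0.2, "ty": 0, "tz": -0.2, "wx": 0, "wy": 0, "wz": 0, "hand": 0},
    {"tx": 0, "ty": 0, "tz": -0.3, "wx": 0, "wy": 0, "wz": 0, "hand": 0},
    {"tx": 0, "ty": 0, "tz": -0.25, "wx": 0, "wy": 0.1, "wz": 0, "hand": 0},
    {"tx": 0, "ty": 0, "tz": -0.15, "wx": 0, "wy": 0, "wz": 0, "hand": 0},
    {"tx": 0, "ty": 0, "tz": 0, "wx": 0, "wy": 0, "wz": 0, "hand": 0}
  ]
}}

```text
clock: 9.1
tcp_pos: [0.5373, 0.2314, 0.0766]
eef_rot: [-88.7, -0.7, 88.0]
wrist_force: [-0.2, -0.1, -0.7]
gripper_width: -0.0
```

Emit:
{"method": "jog_arm", "body": {
  "plan": [
    {"tx": -0.12, "ty": -0.01, "tz": 0.03, "wx": 0, "wy": -0.1, "wz": 0, "hand": 0},
    {"tx": -0.12, "ty": -0.01, "tz": 0.03, "wx": 0, "wy": -0.1, "wz": 0, "hand": 0},
    {"tx": -0.12, "ty": -0.02, "tz": 0, "wx": 0, "wy": 0, "wz": 0, "hand": 0},
    {"tx": -0.12, "ty": -0.02, "tz": 0, "wx": 0, "wy": 0, "wz": 0, "hand": 0},
    {"tx": -0.12, "ty": -0.02, "tz": 0, "wx": 0, "wy": 0, "wz": 0, "hand": 0},
    {"tx": -0.1, "ty": -0.02, "tz": 0, "wx": 0, "wy": 0, "wz": 0, "hand": 0},
    {"tx": 0, "ty": 0, "tz": 0, "wx": 0, "wy": 0, "wz": 0, "hand": 0}
  ]
}}

```text
clock: 9.8
tcp_pos: [0.4999, 0.2265, 0.0812]
eef_rot: [-90.0, -0.8, 88.1]
wrist_force: [0.1, -0.5, -0.3]
gripper_width: 0.0
```

Emit:
{"method": "jog_arm", "body": {
  "plan": [
    {"tx": 0, "ty": 0, "tz": 0.5, "wx": 0, "wy": 0, "wz": 0, "hand": 0},
    {"tx": 0, "ty": 0, "tz": 0.8, "wx": 0, "wy": 0, "wz": 0, "hand": 0},
    {"tx": 0, "ty": 0, "tz": 0.9, "wx": 0, "wy": 0, "wz": 0, "hand": 0},
    {"tx": 0, "ty": 0.5, "tz": 0.9, "wx": 0, "wy": 0, "wz": 0, "hand": 0},
    {"tx": 0, "ty": 0.5, "tz": 0.4, "wx": 0, "wy": 0, "wz": 0, "hand": 0},
    {"tx": 0, "ty": 0, "tz": 0, "wx": 0, "wy": 0, "wz": 0, "hand": 0}
  ]
}}

```text
clock: 10.4
tcp_pos: [0.4951, 0.2752, 0.2608]
eef_rot: [-89.6, -0.7, 87.9]
wrist_force: [-0.1, -1.0, -0.4]
gripper_width: -0.0001
```

```bash
python3 rib.py c; python3 pc.py 2>/dev/null; python3 -c "
import cv2,numpy as np
a=cv2.imread('pics/ctop.png')[140:300,90:250];b=cv2.imread('pics/cwrist.png')
cv2.imwrite('pics/c.png',np.hstack([cv2.resize(a,(420,420)),b[:, :380]]))"
```

```text
[0.4951 0.2752 0.2608] 10.4
top 0.78 r 0.06 rib angle rel pipe -9.1
wrist 0.63 r 0.06 rib angle rel pipe -0.4
side 0.88 r 0.063 rib angle rel pipe 5.5
top axis from deck edge [0.5164 0.1628] n 58
 wheel z med 0.0927 centroid [0.5141 0.1627]
 rib n 277 angle 13.0 rmax 0.067
 pipe n 173 angle -2.2
 outlet phase mod45 -1.5
 lug phase mod45 -1.5
wrist axis from deck edge [0.5154 0.1653] n 58
 wheel z med 0.092 centroid [0.5112 0.1663]
 rib n 317 angle -0.7 rmax 0.065
 pipe n 164 angle -0.1
 outlet phase mod45 -1.4
 lug phase mod45 -1.3
side axis from deck edge [0.5148 0.1649] n 36
 wheel z med 0.0916 centroid [0.5142 0.1593]
 rib n 43 angle -0.9 rmax 0.063
 pipe n 121 angle -4.6
 outlet phase mod45 -1.3
 lug phase mod45 -1.8
```

View pics/c.png

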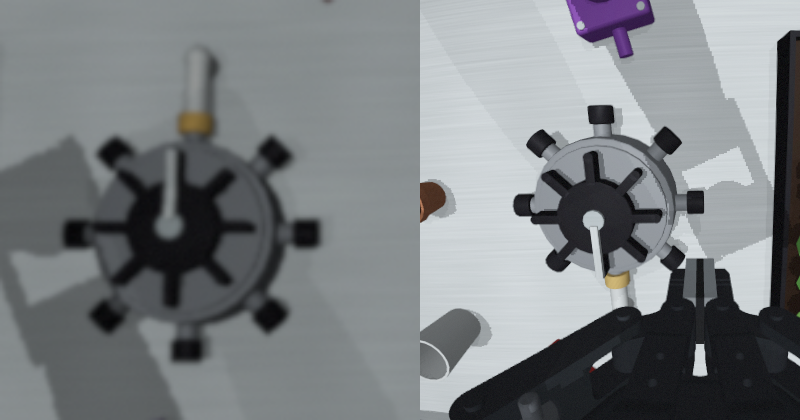

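Both views show the rib pointing at the brass collar: (170,150) towards (196,122) on the left, (600,275) towards (618,280) on the right. It is in its click, with no overrun. Now the grey switch box.

Emit:
{"method": "jog_arm", "body": {
  "plan": [
    {"tx": 0, "ty": -0.95, "tz": 0.1, "wx": 0, "wy": 0, "wz": 0, "hand": 0},
    {"tx": 0, "ty": -0.95, "tz": 0.1, "wx": 0, "wy": 0, "wz": 0, "hand": 0},
    {"tx": 0, "ty": -0.95, "tz": 0, "wx": 0, "wy": 0, "wz": 0, "hand": 0},
    {"tx": 0, "ty": -0.95, "tz": 0, "wx": 0, "wy": 0, "wz": 0, "hand": 0},
    {"tx": 0, "ty": -0.95, "tz": 0, "wx": 0, "wy": 0, "wz": 0, "hand": 0},
    {"tx": 0, "ty": -0.95, "tz": 0, "wx": 0, "wy": 0, "wz": 0, "hand": 0},
    {"tx": 0, "ty": -0.95, "tz": 0, "wx": 0, "wy": 0, "wz": 0, "hand": 0},
    {"tx": 0, "ty": -0.95, "tz": 0, "wx": 0, "wy": 0, "wz": 0, "hand": 0},
    {"tx": 0, "ty": -0.95, "tz": 0, "wx": 0, "wy": 0, "wz": 0, "hand": 0},
    {"tx": 0, "ty": 0, "tz": 0, "wx": 0, "wy": 0, "wz": 0, "hand": 0}
  ]
}}

```text
clock: 11.85
tcp_pos: [0.4873, -0.1724, 0.2601]
eef_rot: [-88.8, -0.3, 87.9]
wrist_force: [0.8, 0.2, 0.1]
gripper_width: -0.0002
```

```bash
python3 look.py w3
python3 - <<'E'
from pc import *
for c in ['top','wrist','side']:
    X,I,uv=cloud(c); g=[.478,-.21]; r=np.hypot(*(X[:,:2]-g).T)
    m=(r<.035)&(abs(X[:,2]-.067)<.006)&(I.min(1)>110)
    if m.sum()>10: P=X[m]; print(c,m.sum(),(P.min(0)+P.max(0))/2,np.median(P,0),np.ptp(P,0))
E
```

```text
[ 0.48728844 -0.17243617  0.26008698] [-88.83222961  -0.34969411  87.87590492] 11.85 -0.0001767329825464486 [0.8 0.2 0.1]
pipe_outlet [532. 256.] 0.81 [0.597  0.1719 0.033 ]
valve [528. 192.] 0.66 [0.517  0.1757 0.    ]
start_top [243. 183.] 0.86 [ 0.4804 -0.2051  0.067 ]
start_top [ 75. 354.] 0.77 [ 0.7052 -0.4473  0.067 ]
switchbox [ 99. 319.] 0.75 [ 0.6972 -0.4463  0.    ]
switchbox [250. 174.] 0.61 [ 0.4833 -0.2029  0.    ]
pot_mid [346. 188.] 0.98 [ 0.505  -0.0794  0.    ]
top 96 [ 0.47743047 -0.21090291  0.06702333] [ 0.47676048 -0.2124919   0.0682717 ] [0.02001015 0.0271265  0.01028782]
wrist 607 [ 0.4809164  -0.20911952  0.06677842] [ 0.48074415 -0.20903537  0.06691139] [0.0291936  0.02962686 0.00516143]
side 127 [ 0.4795244  -0.20949248  0.06596133] [ 0.47965569 -0.21135347  0.06637949] [0.02778093 0.02880929 0.00645651]
```

View pics/w3.png

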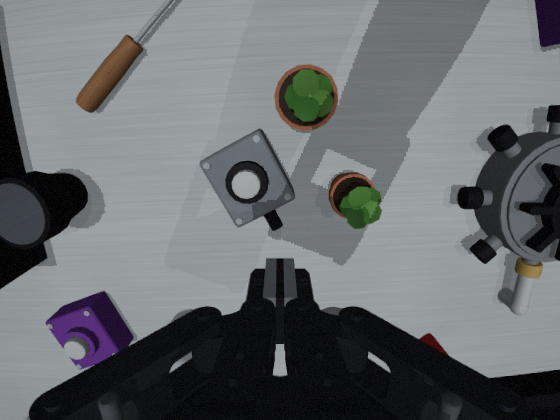

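The grey box's white button is at (245,184), world (0.480, -0.210, 0.067). All three cameras agree, and the purple one at (75,350) is a look-alike. I'll move over it.

Emit:
{"method": "jog_arm", "body": {
  "plan": [
    {"tx": -0.1, "ty": -0.4, "tz": -0.3, "wx": 0, "wy": -0.2, "wz": 0, "hand": 0},
    {"tx": -0.05, "ty": -0.36, "tz": -0.7, "wx": 0, "wy": 0, "wz": 0, "hand": 0},
    {"tx": 0, "ty": 0, "tz": -0.8, "wx": 0, "wy": 0, "wz": 0, "hand": 0},
    {"tx": 0, "ty": 0, "tz": -0.8, "wx": 0, "wy": 0, "wz": 0, "hand": 0},
    {"tx": 0, "ty": 0, "tz": -0.5, "wx": 0, "wy": 0, "wz": 0, "hand": 0},
    {"tx": 0, "ty": 0, "tz": 0, "wx": 0, "wy": 0, "wz": 0, "hand": 0}
  ]
}}

```text
clock: 13.0
tcp_pos: [0.4823, -0.2042, 0.1048]
eef_rot: [-90.4, -0.2, 88.7]
wrist_force: [0.6, 0.6, 0.3]
gripper_width: -0.0001
```

Emit:
{"method": "jog_arm", "body": {
  "plan": [
    {"tx": -0.06, "ty": -0.1, "tz": -0.3, "wx": 0, "wy": 0, "wz": 0, "hand": 0},
    {"tx": 0, "ty": 0, "tz": -0.3, "wx": 0, "wy": 0, "wz": 0, "hand": 0},
    {"tx": 0, "ty": 0, "tz": 0, "wx": 0, "wy": 0, "wz": 0, "hand": 0}
  ]
}}

```text
clock: 13.3
tcp_pos: [0.4809, -0.21, 0.0757]
eef_rot: [-90.6, -0.1, 88.7]
wrist_force: [-0.3, 0.1, -0.2]
gripper_width: 0.0
```

Emit:
{"method": "jog_arm", "body": {
  "plan": [
    {"tx": 0, "ty": 0, "tz": -0.1, "wx": 0, "wy": 0, "wz": 0, "hand": 0},
    {"tx": 0, "ty": 0, "tz": -0.06, "wx": 0, "wy": 0, "wz": 0, "hand": 0},
    {"tx": 0, "ty": 0, "tz": -0.04, "wx": 0, "wy": 0, "wz": 0, "hand": 0},
    {"tx": 0, "ty": 0, "tz": -0.04, "wx": 0, "wy": 0, "wz": 0, "hand": 0}
  ]
}}

```text
clock: 13.7
tcp_pos: [0.4831, -0.2112, 0.0661]
eef_rot: [-90.9, 0.1, 88.7]
wrist_force: [-0.9, -0.6, 2.5]
gripper_width: -0.0001
```

Emit:
{"method": "jog_arm", "body": {
  "plan": [
    {"tx": -0.03, "ty": 0, "tz": -0.05, "wx": 0, "wy": 0, "wz": 0, "hand": 0},
    {"tx": 0, "ty": 0, "tz": -0.06, "wx": 0, "wy": 0, "wz": 0, "hand": 0},
    {"tx": 0, "ty": 0, "tz": -0.06, "wx": 0, "wy": 0, "wz": 0, "hand": 0}
  ]
}}

```text
clock: 14.0
tcp_pos: [0.4829, -0.2115, 0.0607]
eef_rot: [-91.0, 0.1, 88.7]
wrist_force: [-9.1, 5.8, 24.2]
gripper_width: 0.0002
```

24 N at z = 0.0607 is well past the 5 N spring, so the button is on its stop. I'll release it.

Emit:
{"method": "jog_arm", "body": {
  "plan": [
    {"tx": 0, "ty": 0, "tz": 0.3, "wx": 0, "wy": 0, "wz": 0, "hand": 0},
    {"tx": 0, "ty": 0, "tz": 0.7, "wx": 0, "wy": 0, "wz": 0, "hand": 0},
    {"tx": 0, "ty": 0, "tz": 0.9, "wx": 0, "wy": 0, "wz": 0, "hand": 0},
    {"tx": 0, "ty": 0, "tz": 0.9, "wx": 0, "wy": 0, "wz": 0, "hand": 0},
    {"tx": 0, "ty": 0.5, "tz": 0.8, "wx": 0, "wy": 0, "wz": 0, "hand": 0},
    {"tx": 0, "ty": 0.3, "tz": 0.5, "wx": 0, "wy": 0, "wz": 0, "hand": 0},
    {"tx": 0, "ty": 0, "tz": 0, "wx": 0, "wy": 0, "wz": 0, "hand": 0}
  ]
}}

```text
clock: 14.7
tcp_pos: [0.4798, -0.1701, 0.2702]
eef_rot: [-90.9, 0.1, 88.6]
wrist_force: [0.5, -0.4, 0.7]
gripper_width: 0.0004
```

```bash
python3 rib.py e
python3 - <<'E'
from pc import *
print(ctrl.observe()['wrist_force'])
for c in ['wrist','side']:
    X,I,uv=cloud(c); r=np.hypot(*(X[:,:2]-[.4805,-.21]).T)
    m=(r<.014)&(X[:,2]<.08)&(I.min(1)>110)
    if m.any(): print(c,m.sum(),'button z',np.median(X[m,2]))
ctrl.capture('top')
for n in ['pot_mid','pot_near','pot_stack','sprayer','dibber','stake_cup']:
    for c in ['top','side']:
        r=ctrl.tip_of(c,n)[:1]
        if r: print(n,c,onz(c,r[0]['centre'],0).round(3))
a,b=cv2.imread('pics/etop.png'),cv2.imread('pics/eside.png')
cv2.imwrite('pics/e.png',np.hstack([cv2.resize(a[90:300,80:360],(400,300)),cv2.resize(b,(400,300))]))
E
```

```text
[ 0.4798 -0.1701  0.2702] 14.7
top 0.8 r 0.062 rib angle rel pipe -5.0
side 0.72 r 0.064 rib angle rel pipe -3.4
[0.25861279 0.90624801 0.08765012]
wrist 506 button z 0.06706894760942778
side 102 button z 0.06636865983273635
pot_mid top [ 0.498 -0.091  0.   ]
pot_mid side [ 0.5   -0.086  0.   ]
pot_near top [ 0.388 -0.143  0.   ]
pot_near side [ 0.394 -0.135  0.   ]
pot_stack top [ 0.492 -0.464  0.   ]
pot_stack side [ 0.5   -0.454  0.   ]
sprayer top [ 0.7   -0.315  0.   ]
sprayer side [ 0.705 -0.314  0.   ]
dibber top [ 0.32  -0.332  0.   ]
dibber side [ 0.317 -0.334  0.   ]
stake_cup top [ 0.71  -0.106  0.   ]
stake_cup side [ 0.703 -0.102  0.   ]
```

View pics/e.png

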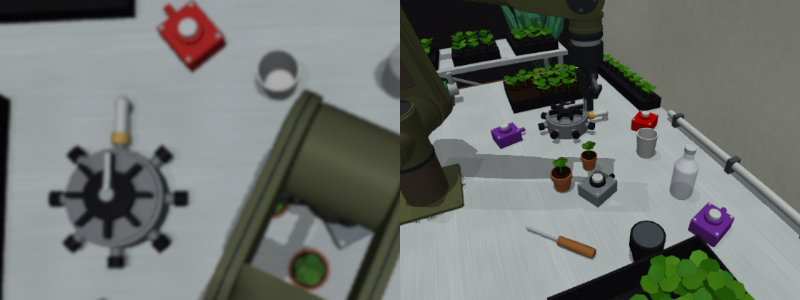

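The rib still points at the collar (107,155)→(122,138), the button is back up at z = 0.067, and everything stands where it was. I'll hand it in.

```bash
python3 -c "
from bench import ctrl
print(ctrl.sign_off())"
```

```text
the job is handed in; nothing more can be done
None
```

The valve is set and the button pressed, in that order, and the job was handed in at about 15 s on the robot's clock.

- **Wheel:** It started three clicks short, with the rib at about -135° from the pipe. Three separate flicks with the shut fingertips brought it to 0, and I checked the rib after each one. The largest wrist force read between moves during the flicks was about 4 N.
- **Button:** I pressed the grey box's white button to its stop, at 24 N with the tip at z = 0.0607 m. It then came back up to z = 0.067 m.

**Last checks:**
- The rib points at the brass collar in the top view.
- The wheel lugs were in line with the outlets after the last flick.
- Pots, sprayer, dibber and cup are where they were, within the roughly 10 mm scatter of the network estimates.
- The arm was clear of everything.

**Disagreements:**
- The networks' rib angles after the last flick scattered from -9° to +5.5°, and one depth estimate from the top camera gave 13°. The wrist camera gave about 0°, and the lug phase and the pictures agreed with it.
- In the final check the wrist camera gave no rib reading. The top and side cameras gave -5° and -3°.

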